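Clamp two sample tubes in the bead mill

ROBOT

A 7-joint arm with a two-finger parallel gripper is mounted at the origin on a cart in front of the work surface, level with it; the furniture and walls round the work are solid. World frame = base frame: x ahead of the robot, y to its left, z up, the work surface at z = 0. Lengths are in m, angles in rad, forces in N, time in s.
With the tool pointing down it reaches from about 0.425 to 0.825 m from the base axis. Payload 3.6 kg.
Tool frame: the origin (TCP) lies between the finger pads, 19 mm behind the fingertips; this is the grasp point; z points along the fingers, y is the line along which they close (so a half turn about z gives the same grasp; the last joint's range is limited). The gripper opens to 85 mm and grips with 20 to 120 N. Pads are 22 mm wide; open, the fingers measure 114 mm over their backs; the gripper's body (76 mm by 85 mm) begins 54 mm behind the grasp point. The pads swing forward as they close: fully open they stand 13 mm farther back than shut.
Start: joints at [1.226, 0.615, -0.013, 1.423, 0.008, 1.103, -0.04], TCP at [0.204, -0.617, 0.25] pointing down, gripper open.
Joint ranges: [-3.12, 3.12], [-0.3, 2.06], [-1.34, 1.32], [0.26, 2.42], [-1.36, 4.5], [0.01, 1.98], [-2.84, 2.84]. Speed limits (rad/s): [2.79, 2.79, 3.14, 3.14, 3.14, 3.14, 3.14].

INTERFACE

Orientations are given as [roll, pitch, yaw] about the fixed x, y, z axes, in that order (R = Rz(yaw) Ry(pitch) Rx(roll)).
In Python, from rig import robot gives the robot as it stands.
- The arm moves only by the tool apply_moves, never from a script. Its argument "moves" is text: rows parted by semicolons, each of 7 numbers parted by spaces: the turn, a rotation vector about the tool's x, y, z normalised to -1 to 1, where 1 is pi/4 rad, then the shift along the tool's x, y, z normalised to -1 to 1, where 1 is 0.1 m, then the opening, from 0 (shut) to 1 (fully open). A call has 1 to 10 rows; each row is the pose to reach, as a shift and turn from the pose commanded when the call began, along the tool's axes at that moment; what a row does not reach only later rows make up. A row lasts 1/12 s, in which the tool goes at most 41.7 mm and 7.16 degrees, less where a joint would pass 70% of its speed; a pose out of reach is approached as far as the arm can. A call with a number of a shift or a turn outside -1 to 1 is refused whole. A call with a gripper value outside its range is refused whole. The fingers move at their own pace and stop on an object; the grip force is fixed at half the most. Time passes only in rows, so rows that repeat a pose let the fingers close. It gives the time, the measured TCP pose, the force, the opening and the grip force at its end, in the units of the state.
- robot.get_state(): the state, without advancing time (a new reading comes with each control period).
- robot.camera(name): name is "scene" or "top" or "wrist"; returns the picture (400x640x3 uint8, blue, green, red); there is no depth.
- robot.camera_model(name): a dict with "fx", "fy", "cx", "cy" (pixels), "world_from_camera" (4x4, takes a point from camera to world coordinates); the wrist camera has in their place "mount" (4x4, takes a point from camera to tool coordinates, whose origin is the TCP and whose axes are the flange's). Camera axes: x right, y down, z forward; pixel columns grow to the right and rows downward; lengths in m; the calibration is good to about 2 mm. A picture is of the moment at which its call begins: read the wrist's pose just before it. camera_model takes no time and is no camera call.
- robot.finish_job(): hands the job in; it is judged then, once.
The state is a dict: "t": time; "qpos": joint angles; "qvel": joint speeds; "joint_efforts": joint torques, N m; "ee_pos": TCP position; "eef_rot": TCP orientation; "force": force on the tool from outside, world axes, zero at the start; "wrist_torque": the same for the moment, N m; "finger_gap": opening from 0.0 (shut) to 1.0 (fully open); "grip_force": force on a finger pad.
Only numpy, scipy, OpenCV 4.12 (cv2) and the standard library are available. Lean on these libraries where they do the work, as an engineer would, in place of code of your own. Each camera call takes 0.05 s, during which the arm holds its last target. There are 200 camera calls.

TASK

Load the bead mill: drop the two screw-cap sample tubes from the grey rack, one by one, upright to the bottom of two opposite pockets of its tube carrier, so that it runs balanced. Then take the clamp lid by its knurled collar, set it over the spindle and turn it until the keyway hidden inside drops over the spindle's cross pin, push it fully home against the spring, and finish while still holding it pressed home by the collar so that I can set the lock. Leave the timer, marker, beaker and brown bottle where they are.

Things in the scene. Friction and masses are not known exactly. Their poses are not given: they have to be found in the camera images.
- mill: the bead mill, fixed: white housing 170 (x) x 150 (y) x 74 mm high, display facing its -x; origin in the centre of the underside, z up (all heights below are above it). On top, centred on its z axis: the tube carrier, a disc of radius 48 mm, upper face at 86 mm, with four upright sleeves, the pockets; a spring cup in their middle, and out of it the vertical spindle. None of it turns
- pocket_0 (a point): centre of the floor of a pocket. The four pockets stand 33 mm from the spindle axis, at 45, 135, 225 and 315 degrees from the mill's x axis (pocket_0, 1, 2, 3); 0 and 2 face each other across the spindle, as do 1 and 3. Each is a sleeve 21 mm wide inside, 25.6 mm outside and 40 mm deep, its mouth at 126 mm. Fingers that close across the radius stay clear of the spindle
- pocket_1 (a point): the same for the next pocket
- pocket_2 (a point): the same, across from pocket_0
- pocket_3 (a point): the same, across from pocket_1
- spindle_top (a point): top of the spindle, at 173.5 mm: 10 mm in diameter, the last 4 mm tapered to 4 mm. A level cross pin goes through it, 5 mm thick and 22 mm from end to end, its top at 161 mm; its angle about the spindle differs from run to run and is not reported
- home (a point): on the spindle axis at 147 mm: where the lid's origin lies when fully home. Not lined up, the lid rests on the cross pin with its origin at 161 mm; turned at most a quarter turn it drops over the pin, onto the spring cup (155 mm); pushed 8 mm further it comes to its stop, the keyways' ends on the pin (147 mm), 3 mm clear of the tubes' caps
- spring_cup (a joint): how far the steel spring cup (25 mm in diameter, flat top at 155 mm when free) round the spindle is pushed down, m: 0 free, 0.008 with the lid fully home. The spring pushes back with 3 N at first and 600 N/m more, 7.8 N at home; let go, it lifts the lid again
- lid: the clamp lid, loose, one piece, 120 to 195 g, lying right side up: an aluminium plate 92 mm in diameter and 5 mm thick, on it a neck of 37 mm diameter, on that the knurled collar. Origin in the centre of the underside, z up along its axis; its yaw says nothing of the pin. In the neck, open below: a bore for the spindle, 1.3 mm clearance all round, 28 mm deep, and keyways
- collar (a point): middle of the knurled steel collar on top of the lid, 35 mm above the lid's origin; 42 mm in diameter, 14 mm high (28 to 42 mm), solid. Hidden in the neck below it, in its lowest 14 mm, are four keyways at right angles, 9 mm wide, for the ends of the cross pin (about 0.15 rad of play either way), so a quarter turn always finds it
- tube_a: 5 ml sample tube with white ribbed screw cap, 20 g: body 16 mm in diameter, cap 18 mm in diameter and 14 mm high, 58 mm high in all; origin in the centre of its flat foot, z up. It stands in a hole of the rack, with 28 mm of it above the rack
- tube_b: a second tube like tube_a
- rack: grey tube rack, fixed, 114 (x) x 62 (y) x 38 mm high, with two rows of four holes 18 mm in diameter and 30 mm deep; origin in the centre of the underside
- timer: lab timer, 64x64x19 mm, leave alone
- marker: black marker pen, 144 mm long, leave alone
- beaker: small clear beaker, 52 mm wide, 65 mm high, leave alone
- amber_bottle: brown bottle, 56 mm wide, 124 mm high, leave alone

How it is judged:
By the outcome, as a careful person would: the job done as asked, in the order asked, and still so for the second after the job is handed in, while the arm keeps its last pose, push and grip.
It also fails if it takes over 72 s, if anything falls off the work surface, if the arm or the gripper's body presses on something with over 40 N, if the wrist force passes 120 N, or if a joint passes its speed limit or range.

## Working session

There is one attempt and no reset: what is moved stays moved. The work goes in short steps, Python scripts to look and compute and a tool call to move; the robot and the scene stay as the last step left them, time stands still between calls to the robot, and variables do not carry over. Pictures are saved under pics/ and viewed, at most 10 in all, crops included, and the job is handed in when it is done.

Besides the shell and the picture viewer there is one more tool, called as a command line: name --argument value ..., lists and objects as JSON in quotes. apply_moves: Moves the arm, as the interface text tells. Scaled input: -1 to 1 covers 0.1 m each way for a shift and pi/4 rad each way for a turn. Its arguments: {"type":"object","properties":{"moves":{"type":"string"}},"required":["moves"]}

```bash
ls; mkdir -p pics
python3 - <<'E'
from rig import robot
import cv2
s=robot.get_state();print({k:s[k] for k in('t','ee_pos','eef_rot','force','finger_gap')})
for n in("scene","top"):
    cv2.imwrite(f"pics/{n}0.png",robot.camera(n)); m=robot.camera_model(n);print(n,m)
print(robot.camera_model("wrist"))
E
```

```text
pics
{'t': 0.0, 'ee_pos': array([ 0.20355215, -0.61654825,  0.24883233]), 'eef_rot': array([-3.13899734e+00, -9.73800260e-06,  3.18932126e-01]), 'force': array([-0.06535121,  0.94646594, -0.29529805]), 'finger_gap': 0.999563357392147}
scene {'fx': 439.28872525355814, 'fy': 439.28872525355814, 'cx': 320.6111804316396, 'cy': 201.42027234009066, 'world_from_camera': array([[ 0.79575961, -0.46439137,  0.38872523,  0.19744251],
       [-0.60543329, -0.62563689,  0.49196444, -0.46962896],
       [ 0.01473681, -0.62683263, -0.77901456,  0.85237388],
       [ 0.        ,  0.        ,  0.        ,  1.        ]])}
top {'fx': 377.5273553442719, 'fy': 377.5273553442719, 'cx': 311.7329838226447, 'cy': 198.2302811788972, 'world_from_camera': array([[-3.92127509e-02, -9.79096539e-01,  1.99580380e-01,
         3.78204671e-01],
       [-9.99230617e-01,  3.82764245e-02, -8.54926972e-03,
        -1.10957299e-03],
       [ 7.31337028e-04, -1.99762067e-01, -9.79844162e-01,
         1.05010333e+00],
       [ 0.00000000e+00,  0.00000000e+00,  0.00000000e+00,
         1.00000000e+00]])}
{'fx': 343.46925972376545, 'fy': 343.46925972376545, 'cx': 317.95007411304584, 'cy': 196.30527804982557, 'mount': array([[-4.51525726e-04, -9.45515073e-01, -3.25578013e-01,
         8.55860339e-02],
       [ 9.99999896e-01, -4.49996417e-04, -8.00032031e-05,
         6.12034379e-04],
       [-7.08647049e-05, -3.25578015e-01,  9.45515178e-01,
        -1.23865713e-01],
       [ 0.00000000e+00,  0.00000000e+00,  0.00000000e+00,
         1.00000000e+00]])}
```

View pics/scene0.png

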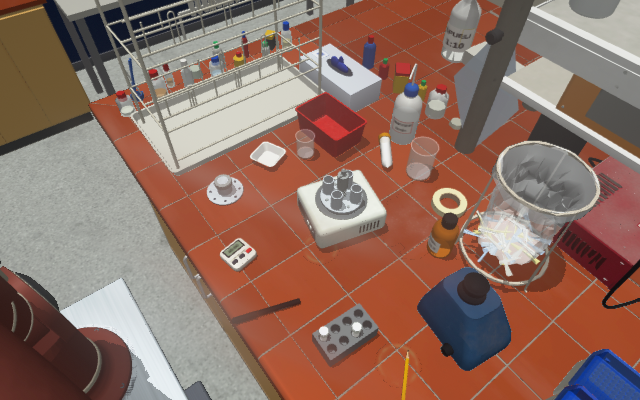

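View pics/top0.png

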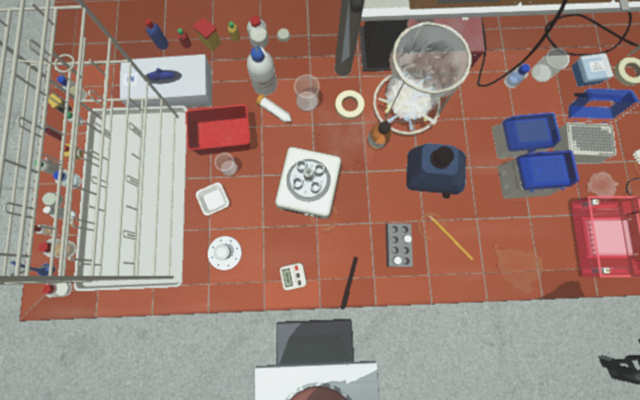

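The scene camera shows the mill at about (342,205), the lid at (224,188) and the rack at (345,332). In the top view they are at (308,181), (224,252) and (400,245). Next I'll make enlarged crops.

```bash
cat > h.py <<'E'
import numpy as np, cv2
from scipy.spatial.transform import Rotation as R
from rig import robot
def ray(n,u,v,T=None):
    m=robot.camera_model(n)
    if T is None: T=m["world_from_camera"]
    d=T[:3,:3]@np.array([(u-m["cx"])/m["fx"],(v-m["cy"])/m["fy"],1]); return T[:3,3],d
def at(n,u,v,z,T=None):
    o,d=ray(n,u,v,T); return o+d*(z-o[2])/d[2]
def proj(n,p,T=None):
    m=robot.camera_model(n)
    if T is None: T=m["world_from_camera"]
    q=(np.atleast_2d(p)-T[:3,3])@T[:3,:3]; return np.c_[q[:,0]/q[:,2]*m["fx"]+m["cx"],q[:,1]/q[:,2]*m["fy"]+m["cy"]]
def tool(s):
    T=np.eye(4);T[:3,:3]=R.from_euler('xyz',s["eef_rot"]).as_matrix();T[:3,3]=s["ee_pos"];return T
def wristT(s): return tool(s)@robot.camera_model("wrist")["mount"]
def go(p,rpy=None):
    "turn and shift in move units to reach p, rpy from current"
    s=robot.get_state();T=tool(s);d=T[:3,:3].T@(np.array(p)-T[:3,3])/0.1
    r=np.zeros(3) if rpy is None else (R.from_matrix(T[:3,:3]).inv()*R.from_euler('xyz',rpy)).as_rotvec()/(np.pi/4)
    print("turn",r.round(3),"shift",d.round(3),"t",s["t"]); return r,d
E
python3 - <<'E'
import cv2,numpy as np
a=cv2.imread('pics/top0.png');b=cv2.imread('pics/scene0.png')
def c(i,u,v): return cv2.resize(i[v:v+75,u:u+66],(264,300),interpolation=cv2.INTER_CUBIC)
cv2.imwrite('pics/comp.png',np.vstack([np.hstack([c(a,275,144),c(a,191,215),c(a,367,208)]),np.hstack([c(b,309,160),c(b,191,150),c(b,312,295)])]))
E
```

```text
(no output)
```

View pics/comp.png

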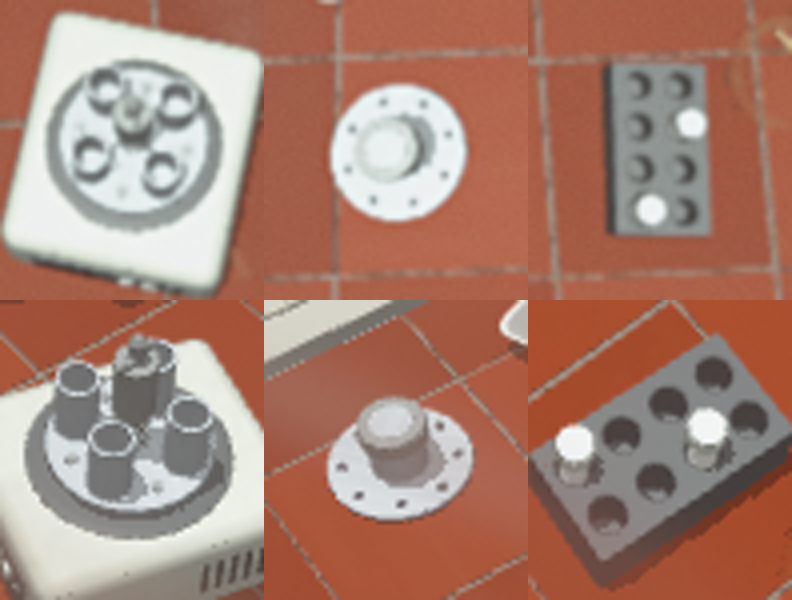

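The crops show all four pocket mouths, the lid's disc and collar, and two white caps in the rack. I'll triangulate from both cameras.

Run:
```python
from h import *
def P(n,o,x,y,z): return at(n,o[0]+(x+.5)/4-.5,o[1]+(y+.5)/4-.5,z)[:2].round(4)
tm,tl,tr=(275,144),(191,215),(367,208); sm,sl,sr=(309,160),(191,150),(312,295)
for q in[(104,90),(178,105),(163,173),(92,157)]: print("pock top",P("top",tm,*q,.126))
for q in[(78,78),(189,111),(111,139)]: print("pock sc",P("scene",sm,*q,.126))
for q in[(57,15),(262,52),(5,245),(218,292)]: print("corner",P("top",tm,*q,.074))
print("disc",P("top",tm,135,137,.086),P("scene",sm,137,160,.086))
print("lid",P("top",tl,135,152,.005),P("top",tl,122,150,.042),P("scene",sl,136,167,.005),P("scene",sl,132,120,.042))
for q,w in[((164,123),(181,126)),((123,210),(47,143))]: print("cap",P("top",tr,*q,.066),P("scene",sr,*w,.066))
for q in[(82,63),(178,65),(84,235),(182,235)]: print("rack",P("top",tr,*q,.038))
```

```text
pock top [0.6508 0.0158]
pock top [ 0.6391 -0.0308]
pock top [ 0.5952 -0.0195]
pock top [0.6073 0.0248]
pock sc [0.6116 0.0296]
pock sc [ 0.6455 -0.0255]
pock sc [ 0.5989 -0.0156]
corner [0.7202 0.0468]
corner [ 0.6886 -0.0907]
corner [0.5629 0.0853]
corner [ 0.5262 -0.0531]
disc [ 0.6296 -0.0028] [ 0.6232 -0.0114]
lid [0.4482 0.2353] [0.4474 0.2355] [0.4462 0.235 ] [0.4521 0.2388]
cap [ 0.4623 -0.2551] [ 0.4629 -0.2521]
cap [ 0.4075 -0.2237] [ 0.4077 -0.221 ]
rack [ 0.5072 -0.2106]
rack [ 0.5033 -0.2752]
rack [ 0.3931 -0.2029]
rack [ 0.3906 -0.2675]
```

apply_moves --moves "0 0 0 0.846 -0.717 0.125 0.5;0 0 0 0.846 -0.717 0.125 0.5;0 0 0 0.846 -0.717 0.125 0.5"

```text
t: 0.35
ee_pos: [0.2637, -0.5188, 0.2364]
eef_rot: [-3.138, -0.002, 0.321]
force: [1.0, 0.3, 0.0]
finger_gap: 0.603
grip_force: 0.0
```

apply_moves --moves "0 0 0 0.846 -0.717 0.125 0.5;0 0 0 0.846 -0.717 0.125 0.5;0 0 0 0.846 -0.717 0.125 0.5"

```text
t: 0.6
ee_pos: [0.3216, -0.4235, 0.2243]
eef_rot: [-3.138, -0.002, 0.323]
force: [0.9, 0.1, -0.2]
finger_gap: 0.496
grip_force: 0.0
```

apply_moves --moves "0 0 0 0.846 -0.717 0.125 0.5;0 0 0 0.846 -0.717 0.125 0.5;0 0 0 0.846 -0.717 0.125 0.5"

```text
t: 0.85
ee_pos: [0.3791, -0.329, 0.2119]
eef_rot: [-3.139, -0.001, 0.323]
force: [0.7, 0.1, 0.3]
finger_gap: 0.5
grip_force: 0.0
```

apply_moves --moves "0 0 -0.281 0.846 -0.717 0.125 0.5;0 0 -0.281 0.846 -0.717 0.125 0.5;0 0 -0.281 0.846 -0.717 0.125 0.5;0 0 -0.281 0.846 -0.717 0.125 0.5;0 0 -0.281 0.846 -0.717 0.125 0.5"

```text
t: 1.27
ee_pos: [0.4359, -0.2367, 0.1996]
eef_rot: [-3.14, 0.0, 0.544]
force: [-0.5, 0.1, -1.1]
finger_gap: 0.502
grip_force: 0.0
```

Run:
```python
from h import *
s=robot.get_state();np.set_printoptions(precision=4,suppress=True);print(s["t"],s["ee_pos"],s["eef_rot"],s["force"],s["qpos"])
im=robot.camera("wrist");cv2.imwrite("pics/w1.png",im)
```

```text
1.2667 [ 0.4359 -0.2367  0.1996] [-3.1403  0.0001  0.5443] [-0.5135  0.1056 -1.0612] [ 0.5325  0.4446 -0.1117  1.9221  0.0673  0.7795 -0.6428]
```

View pics/w1.png

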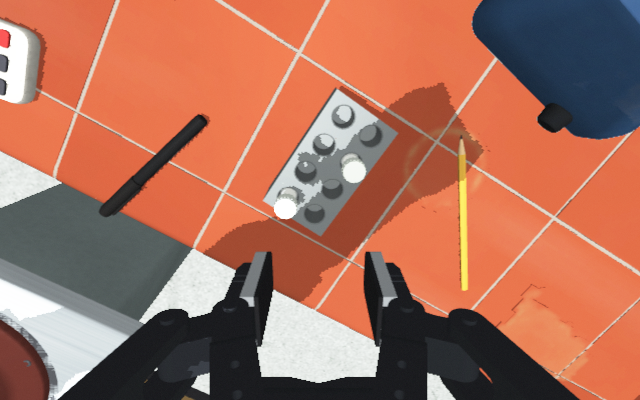

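The rack caps are at about (353,167) and (286,207) in the wrist picture, well separated. I'll fit the cap silhouette to each blob.

```bash
cat >> h.py <<'E'
def capfit(im,T,guess):
    "fit cap cylinder (z .052-.066) to white blob"
    from scipy.optimize import minimize
    hsv=cv2.cvtColor(im,cv2.COLOR_BGR2HSV); w=((hsv[...,2]>215)&(hsv[...,1]<30)).astype(np.uint8)
    u,v=proj("wrist",[*guess,.066],T)[0]; m=np.zeros_like(w); cv2.circle(m,(int(u),int(v)),22,1,-1); w=w*m
    n,l,st,c=cv2.connectedComponentsWithStats(w); k=1+np.argmax(st[1:,4]); w=(l==k)
    a=np.linspace(0,2*np.pi,40)
    def cost(p):
        pts=np.vstack([np.c_[p[0]+.009*np.cos(a),p[1]+.009*np.sin(a),0*a+z] for z in(.066,.052)])
        h=cv2.convexHull((proj("wrist",pts,T)*16).astype(np.int32)); r=np.zeros(w.shape,np.uint8); cv2.fillConvexPoly(r,h,1,shift=4)
        return (r.astype(bool)^w).sum()
    r=minimize(cost,guess,method='Nelder-Mead',options=dict(initial_simplex=[guess,np.add(guess,(.004,0)),np.add(guess,(0,.004))],xatol=1e-4))
    print(guess,"->",r.x.round(4),"mismatch",r.fun,"of",w.sum()); return r.x
E
python3 - <<'E'
from h import *
s=robot.get_state();T=wristT(s);im=cv2.imread("pics/w1.png")
for g in[at("wrist",353,170,.066,T)[:2],at("wrist",286,209,.066,T)[:2]]: print(capfit(im,T,g))
for q in[(336,88),(398,132),(322,236),(264,198)]: print("rack",at("wrist",*q,.038,T)[:2].round(4))
E
```

```text
[ 0.46476119 -0.25349001] -> [ 0.4631 -0.2559] mismatch 143.0 of 391
[ 0.46305154 -0.25589272]
[ 0.40993282 -0.22484331] -> [ 0.4096 -0.2239] mismatch 138.0 of 390
[ 0.4095663  -0.22391744]
rack [ 0.5094 -0.2118]
rack [ 0.5063 -0.2741]
rack [ 0.393  -0.2692]
rack [ 0.3983 -0.2063]
```

Run:
```python
from h import *
im=cv2.imread("pics/w1.png")
for u0,v0 in((353,168),(286,208)):
    print(im[v0-18:v0+20,u0].tolist()); print(im[v0,u0-18:u0+19].min(1).tolist()); print(im[v0+5,u0-18:u0+19].min(1).tolist())
```

```text
[[133, 131, 125], [132, 130, 125], [122, 121, 117], [135, 139, 134], [176, 183, 179], [200, 206, 204], [203, 209, 206], [177, 185, 180], [160, 169, 163], [169, 177, 170], [199, 207, 202], [219, 227, 221], [245, 249, 246], [245, 248, 246], [245, 249, 246], [245, 249, 246], [245, 249, 246], [244, 248, 245], [245, 248, 246], [245, 248, 246], [244, 248, 245], [244, 248, 246], [244, 248, 245], [244, 248, 245], [244, 248, 245], [244, 248, 245], [244, 248, 245], [244, 248, 245], [243, 248, 245], [243, 247, 244], [243, 247, 244], [244, 247, 244], [234, 240, 236], [146, 149, 143], [129, 129, 123], [127, 128, 121], [128, 128, 121], [129, 128, 122]]
[124, 123, 124, 125, 122, 117, 144, 185, 201, 232, 245, 244, 245, 245, 245, 245, 245, 245, 245, 245, 245, 244, 245, 244, 244, 244, 244, 244, 244, 238, 199, 138, 123, 123, 121, 123, 103]
[123, 123, 123, 125, 124, 123, 128, 148, 220, 243, 244, 244, 244, 244, 244, 244, 244, 244, 244, 244, 244, 244, 244, 244, 244, 244, 244, 244, 244, 244, 203, 120, 115, 75, 46, 48, 46]
[[207, 211, 209], [206, 211, 210], [205, 211, 209], [192, 199, 196], [162, 172, 165],
[... 208 characters left out ...]
5, 255, 255], [255, 255, 255], [255, 255, 255], [255, 255, 255], [255, 255, 255], [255, 255, 255], [255, 255, 255], [255, 255, 255], [255, 255, 255], [255, 255, 255], [255, 255, 255], [255, 255, 255], [117, 141, 201], [44, 67, 150], [46, 68, 152], [43, 65, 148], [47, 69, 151], [71, 90, 155], [115, 128, 152], [117, 129, 144], [68, 86, 139]]
[76, 76, 75, 76, 74, 128, 253, 255, 255, 255, 255, 255, 255, 255, 255, 255, 255, 255, 255, 255, 255, 255, 255, 255, 255, 255, 255, 254, 240, 212, 203, 165, 120, 121, 119, 120, 116]
[75, 75, 76, 75, 76, 75, 74, 169, 254, 255, 255, 255, 255, 255, 255, 255, 255, 255, 255, 255, 255, 255, 255, 255, 255, 255, 254, 232, 157, 119, 119, 120, 120, 121, 119, 112, 82]
```

apply_moves --moves "0 0 0 0.153 0.29 0.5 0.5;0 0 0 0.153 0.29 0.5 0.5;0 0 0 0.153 0.29 0.5 0.5;0 0 0 0.153 0.29 0.5 0.5"

```text
t: 1.65
ee_pos: [0.4616, -0.2573, 0.1494]
eef_rot: [-3.14, 0.002, 0.536]
force: [-0.6, 0.1, 0.0]
finger_gap: 0.498
grip_force: 0.0
```

Run:
```python
from h import *
s=robot.get_state();T=wristT(s);im=robot.camera("wrist");cv2.imwrite("pics/w2.png",im)
print(s["t"],s["ee_pos"],proj("wrist",[.4635,-.2545,.066],T))
cv2.imwrite("pics/w2c.png",cv2.resize(im[120:320,220:420],(800,600)[1:]*2 if 0 else (600,600),interpolation=cv2.INTER_CUBIC))
```

```text
1.65 [ 0.46161173 -0.25733339  0.14935823] [[314.49696548 212.0476578 ]]
```

View pics/w2c.png

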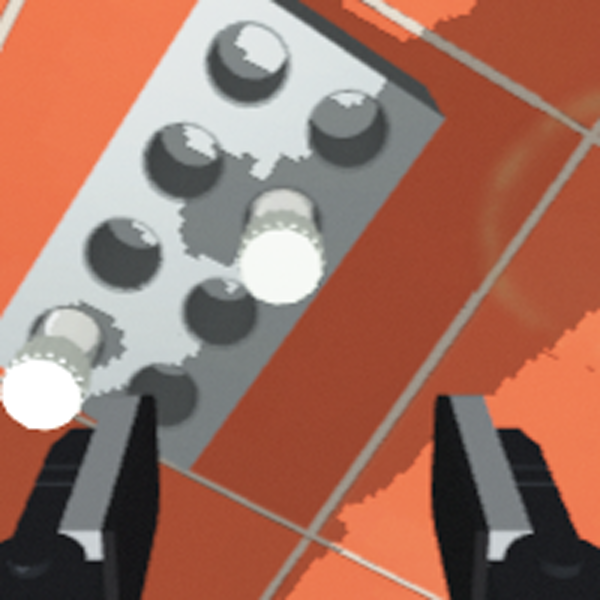

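Top-face centres are at crop (282,267) and (41,395), that is, pixels (313.8,208.8) and (233.5,251.5).

Run:
```python
from h import *
s=robot.get_state();T=wristT(s)
a=at("wrist",313.8,208.8,.066,T);b=at("wrist",233.5,251.5,.066,T);print(a,b)
go([a[0],a[1],.069],[np.pi,0,.54])
```

```text
[ 0.46544601 -0.25284998  0.066     ] [ 0.41083942 -0.22177599  0.066     ]
turn [-0.001  0.001 -0.004] shift [ 0.052 -0.018  0.813] t 1.7
```

apply_moves --moves "0 0 0 0.05 -0.02 0.4 0.5;0 0 0 0.05 -0.02 0.8 0.5;0 0 0 0.05 -0.02 0.8 0.5;0 0 0 0.05 -0.02 0.8 0.5;0 0 0 0.05 -0.02 0.8 0;0 0 0 0.05 -0.02 0.8 0;0 0 0 0.05 -0.02 0.8 0;0 0 0 0.05 -0.02 0.8 0;0 0 0 0.05 -0.02 0.8 0;0 0 0 0.05 -0.02 0.8 0"

```text
t: 2.53
ee_pos: [0.4679, -0.2521, 0.0734]
eef_rot: [3.137, -0.003, 0.539]
force: [-1.0, 0.8, 4.8]
finger_gap: 0.176
grip_force: 58.5
```

apply_moves --moves "0 0 0 0 0 -0.2 0;0 0 0 0 0 -0.5 0;0 0 0 0 0 -0.9 0;0 0 0 0 0 -0.9 0;0 0 0 0 0 -0.9 0"

```text
t: 2.95
ee_pos: [0.4685, -0.2527, 0.1647]
eef_rot: [3.133, -0.005, 0.539]
force: [0.9, -1.1, -0.6]
finger_gap: 0.174
grip_force: 59.0
```

Run:
```python
from h import *
s=robot.get_state();print(s["t"],s["ee_pos"],s["eef_rot"],s["force"],s["finger_gap"])
im=robot.camera("wrist");cv2.imwrite("pics/w3.png",cv2.resize(im[120:370,195:445],(600,600),interpolation=cv2.INTER_CUBIC))
```

```text
2.95 [ 0.4685234  -0.25271183  0.16467977] [ 3.13299678 -0.00533777  0.53920613] [ 0.87547368 -1.09604721 -0.64614373] 0.17372724696169906
```

View pics/w3.png

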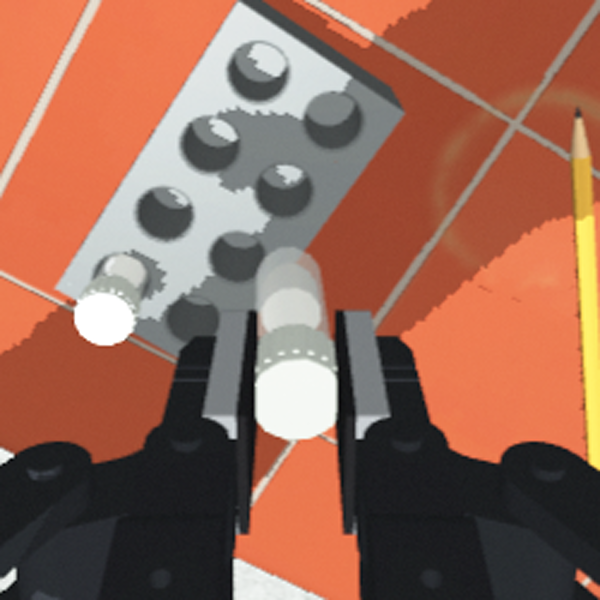

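Run:
```python
from h import *
for i in range(1):
    s=robot.get_state();print(s["t"],s["ee_pos"],s["eef_rot"],s["force"],s["qvel"].round(3))
m=robot.camera_model("wrist");M=m["mount"]
for dz in(.0,.0074):
    d=M[:3,:3]@[(318.3-m["cx"])/m["fx"],(286.7-m["cy"])/m["fy"],1];print(M[:3,3]+d*(dz-M[2,3])/d[2])
# mill targets
c=np.array([.6245,-.003]);a=np.deg2rad(31)
for k in(0,2):
    p=c+.033*(1 if k==0 else -1)*np.array([np.cos(a),np.sin(a)]);print(k,p)
go([.6245,-.003,.30],[np.pi,0,.54])
```

```text
3.0 [ 0.46709672 -0.25206624  0.16265311] [ 3.13712777e+00 -2.61477036e-03  5.39179098e-01] [-0.93845726  0.50291749 -0.79475556] [-0.002  0.046  0.004  0.04  -0.    -0.002 -0.001]
[0.00266731 0.00105949 0.        ]
[-0.0022766  0.0010668  0.0074   ]
0 [0.65278652 0.01399626]
2 [ 0.59621348 -0.01999626]
turn [ 0.006 -0.003 -0.001] shift [ 2.633 -1.323 -1.373] t 3.0
```

apply_moves --moves "0 0 0 0.7 -0.33 -1 0;0 0 0 0.7 -0.33 -1 0;0 0 0 0.7 -0.33 -1 0;0 0 0 0.7 -0.33 -1 0"

```text
t: 3.33
ee_pos: [0.5158, -0.1816, 0.2661]
eef_rot: [3.135, -0.013, 0.548]
force: [0.9, 0.0, 0.8]
finger_gap: 0.177
grip_force: 59.0
```

apply_moves --moves "0 0 0 0.96 -0.5 -0.37 0;0 0 0 0.96 -0.5 -0.37 0;0 0 0 0.96 -0.5 -0.37 0"

```text
t: 3.58
ee_pos: [0.5671, -0.0919, 0.2974]
eef_rot: [-3.14, -0.001, 0.541]
force: [1.3, 0.7, -1.3]
finger_gap: 0.176
grip_force: 59.0
```

apply_moves --moves "0 0 0 0.5 -0.25 0 0;0 0 0 0.97 -0.49 0 0;0 0 0 0.97 -0.49 0 0;0 0 0 0.97 -0.49 0 0;0 0 0 0.97 -0.49 0 0;0 0 0 0.97 -0.49 0 0"

```text
t: 4.08
ee_pos: [0.6235, -0.0046, 0.296]
eef_rot: [3.141, 0.003, 0.538]
force: [-0.5, 0.2, 0.2]
finger_gap: 0.175
grip_force: 59.0
```

Run:
```python
from h import *
s=robot.get_state();print(s["t"],s["ee_pos"],s["eef_rot"],s["force"],s["finger_gap"],s["qvel"].round(3))
im=robot.camera("wrist");cv2.imwrite("pics/w4.png",im);cv2.imwrite("pics/w4c.png",cv2.resize(im[70:270,220:420],(600,600),interpolation=cv2.INTER_CUBIC))
np.savez("w4.npz",T=wristT(s))
```

```text
4.0833 [ 0.62346614 -0.00458953  0.29595531] [3.14145500e+00 3.02060168e-03 5.38456063e-01] [-0.53593331  0.16236119  0.21895235] 0.17519139933546118 [ 0.024 -0.013  0.02   0.003 -0.001 -0.001 -0.001]
```

View pics/w4c.png

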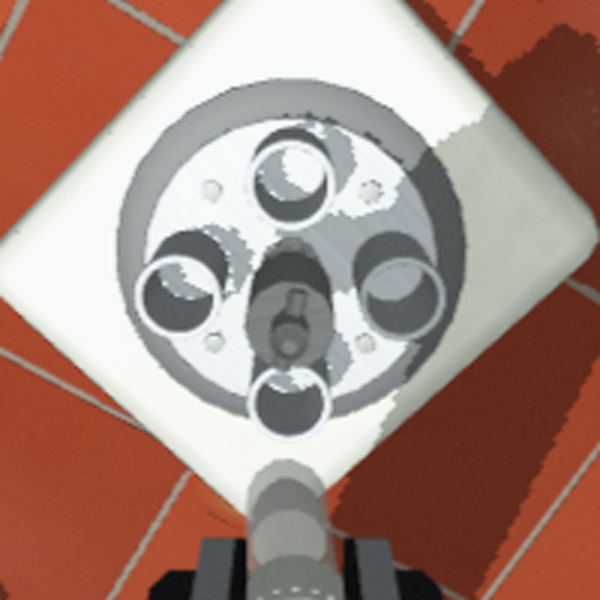

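The mouths in the crop are at (290,181), (402,298), (288,401) and (179,295), and the spindle top is at (290,342).

Run:
```python
from h import *
T=np.load("w4.npz")["T"]
f=lambda x,y,z: at("wrist",220+(x+.5)/3-.5,70+(y+.5)/3-.5,z,T)[:2]
q=np.array([f(290,181,.126),f(179,295,.126),f(288,401,.126),f(402,298,.126)])
print(q.round(4)); c=q.mean(0);print("c",c,"r",np.linalg.norm(q-c,axis=1),np.rad2deg(np.arctan2(*(q-c).T[::-1])))
yaw=np.mean([(np.rad2deg(np.arctan2(*(q[k]-c)[::-1]))-45-90*k+180)%360-180 for k in range(4)]);print("yaw",yaw)
print("disc",f(290,272,.086),"spindle",f(290,342,.1735))
a=np.deg2rad(yaw+45)
for k in(0,2):
    p=c+.033*(1-k)*np.array([np.cos(a),np.sin(a)]);print(k,p);go([*p,.24],[np.pi,0,a])
```

```text
[[ 0.6604  0.0179]
 [ 0.6152  0.0289]
 [ 0.6031 -0.0154]
 [ 0.6479 -0.0277]]
c [0.63164465 0.00092381] r [0.03338697 0.03247819 0.03292811 0.03295134] [  30.61657582  120.43152892 -150.19855316  -60.36952847]
yaw -14.879994225541964
disc [ 6.29644854e-01 -1.51183566e-04] spindle [0.63212459 0.00089535]
0 [0.66018887 0.01748363]
turn [0.001 0.003 0.014] shift [ 0.434 -0.009  0.562] t 4.1333
2 [ 0.60310044 -0.01563601]
turn [0.001 0.003 0.014] shift [-0.226 -0.016  0.564] t 4.1333
```

apply_moves --moves "0 0 0.014 0.457 -0.015 0 0;0 0 0.014 0.457 -0.015 0 0;0 0 0.014 0.457 -0.015 0.4 0;0 0 0.014 0.457 -0.015 0.85 0;0 0 0.014 0.457 -0.015 0.85 0;0 0 0.014 0.457 -0.015 0.85 0;0 0 0.014 0.457 -0.015 0.85 0;0 0 0.014 0.457 -0.015 0.85 0"

```text
t: 4.8
ee_pos: [0.6645, 0.021, 0.2154]
eef_rot: [3.139, -0.005, 0.527]
force: [-0.7, -0.0, 0.6]
finger_gap: 0.172
grip_force: 59.0
```

Run:
```python
from h import *
s=robot.get_state();print(s["t"],s["ee_pos"],s["eef_rot"],s["force"],s["finger_gap"],s["qvel"].round(3))
im=robot.camera("wrist");cv2.imwrite("pics/w5.png",im)
c=cv2.resize(im[150:350,220:420],(600,600),interpolation=cv2.INTER_CUBIC)
cv2.imwrite("pics/w5c.png",c);np.savez("w5.npz",T=wristT(s))
```

```text
4.8 [0.66451941 0.02099983 0.21538888] [ 3.13881991 -0.00541871  0.52734122] [-0.68914866 -0.00076053  0.58633808] 0.17174958618194577 [-0.004 -0.008 -0.004 -0.002  0.001 -0.003 -0.   ]
```

View pics/w5c.png

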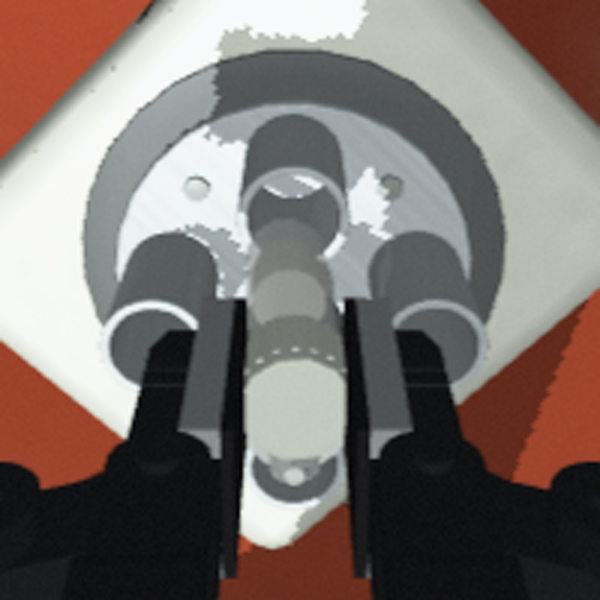

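Run:
```python
from h import *
from scipy.optimize import fsolve
s=robot.get_state(); m=robot.camera_model("wrist");M=m["mount"]
px=lambda x,y,z: proj("wrist",[x,y,z],M)[0]   # in tool frame
V=lambda y:150+(y+.5)/3-.5; U=lambda x:220+(x+.5)/3-.5
x,dz=fsolve(lambda p:[px(p[0]+.008,0,p[1]+.058)[1]-V(218),px(p[0]-.009,0,p[1])[1]-V(467)],[-.002,.0])
print("tube x,dz",x,dz)
y=fsolve(lambda p:px(x,p[0],dz)[0]-U(296),[0])[0]; y2=fsolve(lambda p:px(x,p[0],dz+.055)[0]-U(290),[0])[0];print("tube y cap,foot",y,y2, "cap w",px(x,.009,dz)[0]-px(x,-.009,dz)[0])
h=s["ee_pos"][2]-.126
X=fsolve(lambda p:px(p[0]+.0128,0,h)[1]-V(167),[0])[0];Y=fsolve(lambda p:px(X,p[0],h)[0]-U(295),[0])[0]
print("mouth",X,Y,px(X,.0128,h)[0]-px(X,-.0128,h)[0])
a=s["eef_rot"][2];w=s["ee_pos"][:2]+X*np.array([np.cos(a),np.sin(a)])+Y*np.array([np.sin(a),-np.cos(a)]);print("mouth world",w)
```

```text
tube x,dz -0.005768818477950978 0.010996219531822626
tube y cap,foot 0.0010692627016624509 -8.507222214362029e-05 cap w 39.329812898228624
mouth -0.007147295011394667 0.0009351761187774502 37.932662113919605
mouth world [0.65876413 0.01683792]
```

apply_moves --moves "0 0 0 -0.008 0 0.15 0;0 0 0 -0.008 0 0.3 0;0 0 0 -0.008 0 0.4 0;0 0 0 -0.008 0 0.4 0;0 0 0 -0.008 0 0.4 0"

```text
t: 5.27
ee_pos: [0.6624, 0.0216, 0.173]
eef_rot: [3.142, -0.001, 0.529]
force: [1.3, 0.7, -0.1]
finger_gap: 0.175
grip_force: 66.2
```

apply_moves --moves "0 0 0 0 0 0.08 0;0 0 0 0 0 0.15 0;0 0 0 0 0 0.17 0;0 0 0 0 0 0.17 0;0 0 0 0 0 0.17 0"

```text
t: 5.68
ee_pos: [0.6619, 0.0215, 0.1547]
eef_rot: [-3.141, 0.0, 0.529]
force: [0.4, 0.8, -0.3]
finger_gap: 0.172
grip_force: 66.2
```

apply_moves --moves "0 0 0 0 0 0.03 0;0 0 0 0 0 0.05 0;0 0 0 0 0 0.05 0;0 0 0 0 0 0.05 0"

```text
t: 6.02
ee_pos: [0.662, 0.0213, 0.1499]
eef_rot: [-3.141, 0.0, 0.529]
force: [0.6, 1.6, -0.8]
finger_gap: 0.177
grip_force: 66.2
```

apply_moves --moves "0 0 0 0 0 0 0.45;0 0 0 0 0 0 0.45;0 0 0 0 0 0 0.45;0 0 0 0 0 0 0.45;0 0 0 0 0 -0.3 0.45;0 0 0 0 0 -0.7 0.45;0 0 0 0 0 -1 0.45;0 0 0 0 0 -1 0.45;0 0 0 0 0 -1 0.45;0 0 0 0 0 -1 0.45"

```text
t: 6.85
ee_pos: [0.6614, 0.0209, 0.2495]
eef_rot: [-3.141, 0.001, 0.528]
force: [-0.9, 0.7, -0.5]
finger_gap: 0.448
grip_force: 0.0
```

Run:
```python
from h import *
s=robot.get_state();print(s["t"],s["ee_pos"],s["eef_rot"],s["force"],s["finger_gap"])
im=robot.camera("wrist");cv2.imwrite("pics/w6.png",im);T=wristT(s);np.savez("w6.npz",T=T)
hsv=cv2.cvtColor(im,cv2.COLOR_BGR2HSV)
for z in(.144,.15,.16,.202): print(z,proj("wrist",[.6595,.0172,z],T)[0].round(1))
u,v=proj("wrist",[.6595,.0172,.144],T)[0].round().astype(int)
print(im[v-40:v+44:2,u].min(1).tolist()); print(im[v,u-30:u+31:2].min(1).tolist())
go([.41084,-.22178,.15],[np.pi,0,.54])
```

```text
6.85 [0.6614178  0.02094263 0.24948246] [-3.14123404e+00  1.34860480e-03  5.28451920e-01] [-0.90821035  0.70068075 -0.52187751] 0.4484302366591883
0.144 [319.9 209.3]
0.15 [319.9 212.4]
0.16 [320. 218.]
0.202 [320.4 247.1]
[149, 153, 89, 90, 87, 90, 87, 88, 109, 151, 139, 148, 147, 124, 115, 122, 177, 193, 193, 193, 194, 236, 248, 248, 248, 248, 248, 163, 69, 69, 68, 69, 69, 68, 68, 70, 68, 160, 164, 129, 132, 148]
[210, 176, 161, 163, 162, 159, 237, 239, 235, 223, 171, 206, 192, 193, 193, 194, 192, 193, 191, 193, 192, 191, 137, 159, 158, 158, 161, 162, 230, 228, 125]
turn [-0.002  0.004 -0.015] shift [-3.381  0.836  0.995] t 6.9
```

apply_moves --moves "0 0 0 -0.85 0.21 0 0.45;0 0 0 -0.85 0.21 0 0.45;0 0 0 -0.85 0.21 0 0.45"

```text
t: 7.15
ee_pos: [0.5924, -0.048, 0.2473]
eef_rot: [-3.141, 0.014, 0.519]
force: [-0.2, -1.6, -0.0]
finger_gap: 0.448
grip_force: 0.0
```

apply_moves --moves "0 0 0 -0.85 0.21 0 0.45;0 0 0 -0.85 0.21 0 0.45;0 0 0 -0.85 0.21 0 0.45"

```text
t: 7.4
ee_pos: [0.5296, -0.1085, 0.2482]
eef_rot: [-3.141, 0.011, 0.518]
force: [-0.2, -1.3, -0.6]
finger_gap: 0.448
grip_force: 0.0
```

apply_moves --moves "0 0 0 -0.85 0.21 0 0.45;0 0 0 -0.85 0.21 0 0.45;0 0 0 -0.85 0.21 0 0.45"

```text
t: 7.65
ee_pos: [0.4667, -0.1687, 0.2485]
eef_rot: [-3.14, 0.01, 0.517]
force: [-0.4, -0.4, -0.0]
finger_gap: 0.452
grip_force: 0.0
```

apply_moves --moves "0 0 -0.015 -0.83 0.21 0.5 0.45;0 0 -0.015 -0.83 0.21 0.99 0.45;0 0 -0.015 -0.83 0.21 0.99 0.45;0 0 -0.015 -0.83 0.21 0.99 0.45;0 0 -0.015 -0.83 0.21 0.99 0.45;0 0 -0.015 -0.83 0.21 0.99 0.45;0 0 -0.015 -0.83 0.21 0.99 0.45"

```text
t: 8.23
ee_pos: [0.415, -0.221, 0.1522]
eef_rot: [3.139, -0.003, 0.543]
force: [0.9, 0.3, 0.6]
finger_gap: 0.451
grip_force: 0.0
```

Run:
```python
from h import *
s=robot.get_state();print(s["t"],s["ee_pos"],s["eef_rot"],s["force"],s["qvel"].round(3))
im=robot.camera("wrist");cv2.imwrite("pics/w7.png",im);T=wristT(s)
u,v=proj("wrist",[.41,-.2225,.066],T)[0].round().astype(int);print(u,v)
w=(im.min(2)>248).astype(np.uint8); n,l,st,c=cv2.connectedComponentsWithStats(w)
for k in range(1,n):
    if st[k,4]>150: print(st[k],c[k].round(1))
for dv in(-6,-3,0,3,6): print(dv,im[v+dv,u-24:u+25].min(1).tolist())
for du in (-3,3): print(im[v-24:v+25,u+du].min(1).tolist())
```

```text
8.2333 [ 0.41499099 -0.22100199  0.15221767] [ 3.13939553e+00 -2.89364066e-03  5.42621369e-01] [0.85288007 0.3017217  0.62569141] [-0.006 -0.015 -0.002 -0.003  0.002 -0.     0.002]
314 222
[  0 312  45  34 785] [ 15.  328.8]
-6 [78, 77, 91, 144, 189, 206, 208, 206, 207, 207, 249, 251, 243, 245, 246, 246, 246, 246, 246, 246, 246, 246, 246, 246, 246, 246, 246, 246, 246, 246, 246, 246, 246, 246, 246, 236, 233, 207, 135, 124, 123, 124, 124, 124, 124, 126, 122, 115, 110]
-3 [74, 75, 75, 74, 72, 72, 60, 67, 132, 191, 194, 227, 244, 246, 246, 245, 246, 246, 246, 246, 246, 246, 246, 246, 246, 246, 246, 246, 246, 246, 246, 246, 246, 246, 246, 246, 239, 212, 157, 124, 125, 124, 123, 122, 111, 96, 108, 122, 123]
0 [47, 49, 47, 48, 47, 46, 46, 49, 46, 47, 126, 253, 254, 245, 246, 246, 246, 245, 246, 245, 246, 245, 246, 245, 246, 246, 245, 246, 246, 246, 245, 246, 246, 246, 246, 245, 236, 186, 131, 124, 124, 123, 116, 99, 80, 70, 70, 70, 70]
3 [47, 50, 47, 48, 46, 47, 48, 47, 47, 48, 46, 158, 254, 255, 255, 255, 255, 255, 255, 255, 252, 255, 255, 255, 255, 255, 252, 249, 246, 246, 245, 246, 246, 246, 246, 244, 205, 124, 122, 124, 123, 120, 111, 86, 68, 70, 69, 70, 72]
6 [134, 118, 88, 64, 50, 49, 46, 46, 48, 48, 47, 46, 47, 242, 255, 255, 255, 255, 255, 255, 255, 255, 255, 255, 255, 255, 254, 245, 245, 245, 246, 245, 246, 241, 209, 140, 124, 123, 123, 123, 124, 121, 113, 91, 74, 69, 69, 71, 70]
[215, 212, 214, 210, 191, 173, 170, 168, 169, 169, 183, 227, 247, 246, 246, 246, 246, 246, 246, 246, 246, 246, 246, 246, 245, 250, 255, 255, 255, 255, 255, 255, 255, 255, 255, 94, 47, 47, 46, 48, 77, 127, 117, 68, 52, 52, 51, 52, 52]
[210, 211, 211, 210, 200, 167, 167, 169, 170, 191, 210, 199, 246, 246, 247, 246, 246, 246, 246, 246, 246, 246, 246, 246, 246, 245, 246, 249, 254, 245, 245, 246, 245, 245, 236, 99, 47, 48, 50, 48, 46, 48, 48, 67, 119, 130, 83, 50, 52]
```

Run:
```python
from h import *
s=robot.get_state();T=wristT(s)
a=at("wrist",313.8,221,.066,T);print(a);go([a[0],a[1],.071],[np.pi,0,.54])
```

```text
[ 0.41073881 -0.22172778  0.066     ]
turn [ 0.003 -0.004  0.004] shift [-0.043 -0.018  0.814] t 8.2833
```

apply_moves --moves "0 0 0 -0.055 -0.02 0.4 0.45;0 0 0 -0.055 -0.02 0.82 0.45;0 0 0 -0.055 -0.02 0.82 0.45;0 0 0 -0.055 -0.02 0.82 0.45;0 0 0 -0.055 -0.02 0.82 0.45;0 0 0 -0.055 -0.02 0.82 0;0 0 0 -0.055 -0.02 0.82 0;0 0 0 -0.055 -0.02 0.82 0;0 0 0 -0.055 -0.02 0.82 0;0 0 0 -0.055 -0.02 0.82 0"

```text
t: 9.12
ee_pos: [0.4087, -0.2235, 0.0721]
eef_rot: [3.136, -0.004, 0.54]
force: [0.9, 1.2, 8.0]
finger_gap: 0.18
grip_force: 58.4
```

apply_moves --moves "0 0 0 0 0 -0.3 0;0 0 0 0 0 -0.7 0;0 0 0 0 0 -1 0;0 0 0 0 0 -1 0;0 0 0 0 0 -1 0"

```text
t: 9.53
ee_pos: [0.4081, -0.2236, 0.1723]
eef_rot: [3.135, -0.004, 0.54]
force: [0.5, 0.6, -0.3]
finger_gap: 0.18
grip_force: 59.3
```

apply_moves --moves "0 0 0 0.4 -0.1 -1 0;0 0 0 0.4 -0.1 -1 0;0 0 0 0.4 -0.1 -1 0;0 0 0 0.4 -0.1 -1 0"

```text
t: 9.87
ee_pos: [0.4399, -0.1924, 0.2736]
eef_rot: [3.134, -0.008, 0.544]
force: [0.6, -0.1, -0.2]
finger_gap: 0.175
grip_force: 59.3
```

Run:
```python
from h import *
go([.6011,-.0170,.30],[np.pi,0,.53])
```

```text
turn [ 0.01  -0.01   0.018] shift [ 2.289 -0.664 -0.251] t 9.8667
```

apply_moves --moves "0.01 -0.01 0.018 0.8 -0.2 -0.25 0;0.01 -0.01 0.018 0.8 -0.2 -0.25 0;0.01 -0.01 0.018 0.8 -0.2 -0.25 0"

```text
t: 10.12
ee_pos: [0.4994, -0.1281, 0.295]
eef_rot: [-3.133, -0.001, 0.537]
force: [0.4, 1.2, 0.4]
finger_gap: 0.178
grip_force: 59.3
```

apply_moves --moves "0 0 0 0.8 -0.26 0 0;0 0 0 0.8 -0.26 0 0;0 0 0 0.8 -0.26 0 0"

```text
t: 10.37
ee_pos: [0.5538, -0.0634, 0.2919]
eef_rot: [-3.128, 0.002, 0.539]
force: [1.1, 1.6, 1.3]
finger_gap: 0.173
grip_force: 59.3
```

apply_moves --moves "0 0 0 0.5 -0.15 0 0;0 0 0 0.7 -0.18 0 0;0 0 0 0.7 -0.18 0 0;0 0 0 0.7 -0.18 0 0;0 0 0 0.7 -0.18 0 0;0 0 0 0.7 -0.18 0 0"

```text
t: 10.87
ee_pos: [0.6008, -0.0239, 0.2925]
eef_rot: [-3.134, 0.01, 0.524]
force: [0.0, -0.0, -0.5]
finger_gap: 0.17
grip_force: 59.3
```

Run:
```python
from h import *
s=robot.get_state();print(s["t"],s["ee_pos"],s["eef_rot"],s["force"],s["qvel"].round(3))
im=robot.camera("wrist");cv2.imwrite("pics/w8.png",im);T=wristT(s)
for n in("w4","w5","w8"):
    i=cv2.imread(f"pics/{n}.png")
    for u in(312,318,324): print(n,u,i[215:320,u].min(1).tolist()[::2])
go([.605,-.012,.215],[np.pi,0,.53])
```

```text
10.8667 [ 0.60075205 -0.02387125  0.29247904] [-3.1338711   0.01030803  0.52414206] [ 0.0149247  -0.04817517 -0.54030019] [ 0.006 -0.012 -0.001 -0.006 -0.004  0.002 -0.003]
w4 312 [235, 242, 244, 244, 188, 170, 170, 152, 117, 118, 118, 121, 122, 144, 144, 145, 143, 144, 145, 144, 132, 108, 110, 109, 112, 112, 163, 117, 186, 193, 191, 191, 191, 191, 191, 191, 192, 191, 190, 191, 191, 189, 190, 180, 32, 29, 22, 12, 15, 16, 16, 18, 28]
w4 318 [204, 238, 243, 243, 211, 168, 169, 156, 115, 116, 117, 118, 121, 144, 142, 145, 143, 142, 145, 142, 115, 113, 113, 112, 111, 133, 129, 133, 193, 192, 191, 190, 192, 191, 190, 191, 189, 192, 191, 191, 190, 190, 189, 190, 58, 31, 29, 21, 9, 22, 30, 31, 29]
w4 324 [242, 243, 243, 242, 242, 238, 177, 162, 155, 138, 114, 113, 110, 116, 141, 142, 142, 141, 142, 143, 135, 109, 109, 108, 108, 112, 150, 121, 194, 190, 191, 191, 192, 193, 192, 191, 191, 191, 191, 193, 190, 189, 191, 181, 30, 31, 29, 31, 28, 29, 30, 28, 31]
w5 312 [113, 88, 89, 88, 105, 114, 112, 114, 116, 119, 120, 121, 123, 147, 148, 146, 145, 147, 146, 148, 134, 109, 109, 113, 111, 112, 1
[... 805 characters left out ...]
 183, 184, 183, 183, 183, 182, 186, 184, 183, 184, 184, 183, 183, 82, 17, 17, 28, 30, 26, 30, 29, 27, 29, 28, 28, 28]
w8 318 [191, 102, 105, 102, 109, 108, 109, 112, 115, 135, 137, 138, 138, 137, 139, 137, 114, 106, 106, 106, 106, 131, 106, 135, 185, 183, 184, 184, 184, 182, 183, 184, 182, 182, 183, 184, 183, 183, 183, 181, 163, 29, 28, 28, 29, 30, 30, 29, 27, 29, 30, 28, 27]
w8 324 [44, 43, 77, 90, 114, 92, 105, 107, 106, 109, 129, 133, 133, 133, 135, 137, 131, 106, 104, 107, 105, 113, 155, 115, 186, 186, 182, 184, 183, 183, 184, 184, 182, 184, 184, 183, 183, 182, 181, 183, 60, 28, 29, 30, 29, 25, 28, 28, 28, 29, 28, 31, 28]
turn [-0.01   0.012 -0.008] shift [ 0.102 -0.076  0.778] t 10.9167
```

Run:
```python
from h import *
go([.602,-.0138,.215],[np.pi,0,.528])
```

```text
turn [-0.01   0.012 -0.005] shift [ 0.067 -0.076  0.778] t 10.9167
```

apply_moves --moves "-0.01 0.012 -0.005 0.067 -0.076 0 0;-0.01 0.012 -0.005 0.067 -0.076 0 0;-0.01 0.012 -0.005 0.067 -0.076 0.4 0;-0.01 0.012 -0.005 0.067 -0.076 0.78 0;-0.01 0.012 -0.005 0.067 -0.076 0.78 0;-0.01 0.012 -0.005 0.067 -0.076 0.78 0;-0.01 0.012 -0.005 0.067 -0.076 0.78 0;-0.01 0.012 -0.005 0.067 -0.076 0.78 0"

```text
t: 11.58
ee_pos: [0.6048, -0.0117, 0.218]
eef_rot: [3.139, -0.007, 0.53]
force: [-0.2, 1.0, -1.0]
finger_gap: 0.18
grip_force: 59.3
```

Run:
```python
from h import *
s=robot.get_state();print(s["t"],s["ee_pos"],s["eef_rot"],s["force"])
im=robot.camera("wrist");cv2.imwrite("pics/w9.png",im)
cv2.imwrite("pics/w9c.png",cv2.resize(im[120:320,220:420],(600,600),interpolation=cv2.INTER_CUBIC))
go([.602,-.0138,.215],[np.pi,0,.528])
```

```text
11.5833 [ 0.60480597 -0.01166934  0.2180447 ] [ 3.13902737 -0.00650886  0.53013369] [-0.21425085  1.00739087 -1.01823189]
turn [ 0.003 -0.008  0.003] shift [-0.034  0.004  0.029] t 11.6333
```

View pics/w9c.png

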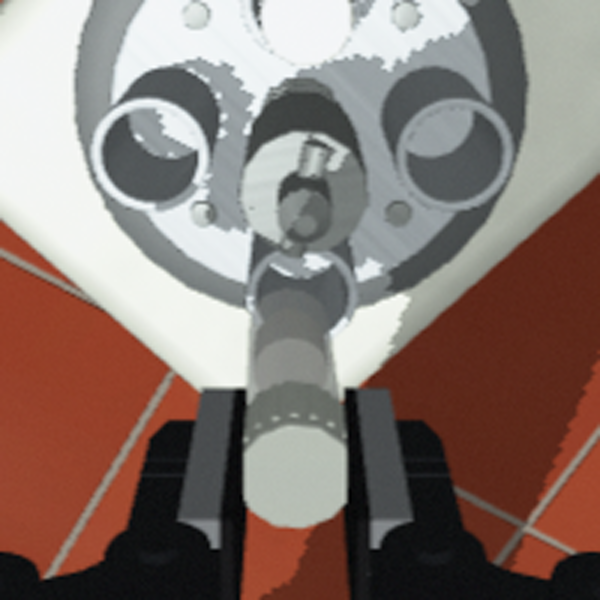

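Tube a is seated in pocket 0. Tube b's foot, at crop (291,291), needs to go about 3 mm in -x and 1.5 mm in +y to meet the mouth at (302,~300).

apply_moves --moves "0.003 -0.008 0.003 -0.033 0.018 0 0;0.003 -0.008 0.003 -0.033 0.018 0.15 0;0.003 -0.008 0.003 -0.033 0.018 0.3 0;0.003 -0.008 0.003 -0.033 0.018 0.4 0;0.003 -0.008 0.003 -0.033 0.018 0.4 0;0.003 -0.008 0.003 -0.033 0.018 0.4 0"

```text
t: 12.13
ee_pos: [0.6012, -0.0152, 0.1754]
eef_rot: [-3.139, 0.005, 0.528]
force: [1.1, -0.2, 0.4]
finger_gap: 0.178
grip_force: 59.3
```

apply_moves --moves "0 0 0 0 0 0.08 0;0 0 0 0 0 0.15 0;0 0 0 0 0 0.2 0;0 0 0 0 0 0.24 0;0 0 0 0 0 0.24 0;0 0 0 0 0 0.24 0"

```text
t: 12.63
ee_pos: [0.601, -0.015, 0.151]
eef_rot: [-3.139, 0.005, 0.528]
force: [1.1, -0.4, -0.2]
finger_gap: 0.178
grip_force: 59.4
```

apply_moves --moves "0 0 0 0 0 0 0.45;0 0 0 0 0 0 0.45;0 0 0 0 0 0 0.45;0 0 0 0 0 0 0.45;0 0 0 0 0 -0.3 0.45;0 0 0 0 0 -0.7 0.45;0 0 0 0 0 -1 0.45;0 0 0 0 0 -1 0.45;0 0 0 0 0 -1 0.45;0 0 0 0 0 -1 0.45"

```text
t: 13.47
ee_pos: [0.6009, -0.0151, 0.2508]
eef_rot: [-3.139, 0.006, 0.528]
force: [-0.7, 0.2, -0.8]
finger_gap: 0.451
grip_force: 0.0
```

Run:
```python
from h import *
s=robot.get_state();print(s["t"],s["ee_pos"],s["eef_rot"],s["force"])
im=robot.camera("wrist");cv2.imwrite("pics/w10.png",im);T=wristT(s);np.savez("w10.npz",T=T)
w=(im.min(2)>170).astype(np.uint8)
for p in([.6595,.0172],[.6025,-.0161]):
    u,v=proj("wrist",[*p,.144],T)[0].round().astype(int);print(u,v)
    print(im[v-24:v+25,u].min(1).tolist());print(im[v,u-24:u+25].min(1).tolist())
go([.4475,.2365,.2],[np.pi,0,.528])
```

```text
13.4667 [ 0.60094569 -0.01510922  0.25079137] [-3.13884479  0.00562076  0.5277182 ] [-0.68543731  0.16707011 -0.81518432]
319 107
[237, 236, 145, 128, 229, 231, 218, 140, 176, 222, 219, 203, 150, 155, 226, 244, 244, 244, 244, 244, 244, 244, 244, 244, 244, 244, 244, 244, 244, 244, 244, 244, 244, 244, 244, 244, 244, 244, 244, 244, 239, 205, 242, 242, 237, 199, 145, 96, 84]
[242, 242, 241, 242, 242, 243, 230, 229, 233, 191, 112, 79, 197, 241, 244, 244, 244, 244, 244, 244, 244, 244, 244, 243, 244, 244, 244, 244, 244, 244, 244, 244, 244, 244, 244, 244, 243, 244, 199, 110, 142, 156, 148, 152, 161, 158, 174, 222, 239]
319 202
[92, 112, 146, 139, 136, 137, 127, 104, 104, 107, 116, 131, 148, 186, 183, 184, 184, 183, 184, 183, 182, 184, 183, 182, 183, 182, 183, 183, 182, 182, 193, 230, 244, 243, 240, 238, 238, 238, 238, 237, 238, 238, 237, 237, 237, 238, 237, 238, 239]
[241, 240, 240, 239, 239, 239, 239, 240, 210, 167, 181, 182, 182, 182, 181, 182, 184, 182, 182, 183, 184, 184, 182, 183, 183, 183, 182, 182, 184, 184, 183, 183, 180, 142, 97, 128, 150, 151, 200, 217, 228, 239, 239, 240, 239, 239, 239, 240, 238]
turn [-0.005  0.009 -0.   ] shift [-0.051 -2.943  0.511] t 13.5167
```

apply_moves --moves "0 0 0 0 -0.98 0 0.8;0 0 0 0 -0.98 0 0.8;0 0 0 0 -0.98 0 0.8"

```text
t: 13.77
ee_pos: [0.5481, 0.0761, 0.2498]
eef_rot: [-3.132, 0.008, 0.535]
force: [0.2, 0.6, 1.1]
finger_gap: 0.798
grip_force: 0.0
```

apply_moves --moves "0 0 0 0 -0.98 0 0.8;0 0 0 0 -0.98 0 0.8;0 0 0 0 -0.98 0 0.8"

```text
t: 14.02
ee_pos: [0.4981, 0.1607, 0.2503]
eef_rot: [-3.133, 0.008, 0.537]
force: [-0.7, 0.6, -0.1]
finger_gap: 0.801
grip_force: 0.0
```

apply_moves --moves "0 0 0 -0.05 -0.98 0.5 0.8;0 0 0 -0.05 -0.98 0.5 0.8;0 0 0 -0.05 -0.98 0.5 0.8;0 0 0 -0.05 -0.98 0.5 0.8;0 0 0 -0.05 -0.98 0.5 0.8;0 0 0 -0.05 -0.98 0.5 0.8;0 0 0 -0.05 -0.98 0.5 0.8"

```text
t: 14.6
ee_pos: [0.4499, 0.2349, 0.2018]
eef_rot: [-3.14, 0.005, 0.525]
force: [0.2, -0.4, 0.4]
finger_gap: 0.799
grip_force: 0.0
```

Run:
```python
from h import *
s=robot.get_state();print(s["t"],s["ee_pos"],s["eef_rot"],s["force"],s["qpos"].round(2))
im=robot.camera("wrist");cv2.imwrite("pics/w11.png",im);T=wristT(s);np.savez("w11.npz",T=T)
hsv=cv2.cvtColor(im,cv2.COLOR_BGR2HSV)
w=((hsv[...,1]<60)&(hsv[...,2]>90)).astype(np.uint8); n,l,st,c=cv2.connectedComponentsWithStats(w)
for k in range(1,n):
    if st[k,4]>800: print(st[k],c[k].round(1))
print(proj("wrist",[[.4475,.2365,.005],[.4475,.2365,.042]],T))
cv2.imwrite("pics/w11c.png",cv2.resize(im[60:310,190:440],(600,600),interpolation=cv2.INTER_CUBIC))
```

```text
14.6 [0.44987291 0.23492196 0.2017529 ] [-3.14022927  0.00490887  0.5249405 ] [ 0.18512361 -0.41483385  0.36083181] [-0.38  0.46 -0.2   1.88  0.12  0.81 -1.7 ]
[    0     0   640   393 85869] [218.7 147.1]
[ 226  285   35   92 1409] [242.3 327.8]
[[314.63417434 172.0912691 ]
 [314.18902577 183.40677173]]
```

View pics/w11c.png

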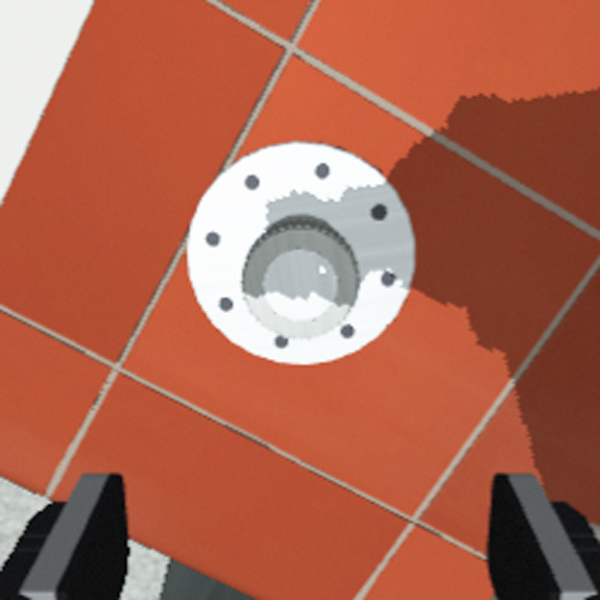

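Lid: the disc centre is at crop (301,253) and the collar top centre at (301,282).

Run:
```python
from h import *
T=np.load("w11.npz")["T"];f=lambda x,y,z: at("wrist",190+(x+.5)/2.4-.5,60+(y+.5)/2.4-.5,z,T)[:2]
print(f(301,253,.005),f(301,282.5,.042)); p=(f(301,253,.005)+f(301,282.5,.042))/2
go([*p,.035],[np.pi,0,.528])
```

```text
[0.45371458 0.23952709] [0.45255858 0.23847733]
turn [-0.002  0.006 -0.004] shift [ 0.055 -0.017  1.669] t 14.65
```

apply_moves --moves "0 0 0 0.05 -0.017 0.5 0.8;0 0 0 0.05 -0.017 1 0.8;0 0 0 0.05 -0.017 1 0.8;0 0 0 0.05 -0.017 1 0.8;0 0 0 0.05 -0.017 1 0.8"

```text
t: 15.07
ee_pos: [0.4524, 0.2394, 0.1017]
eef_rot: [-3.14, 0.006, 0.526]
force: [0.4, -0.3, 0.6]
finger_gap: 0.796
grip_force: 0.0
```

Run:
```python
from h import *
go([.4525,.2385,.035],[np.pi,0,.528])
```

```text
turn [-0.003  0.007 -0.003] shift [0.    0.01  0.667] t 15.0667
```

apply_moves --moves "-0.003 0.007 -0.003 0 0.005 0.35 0.8;-0.003 0.007 -0.003 0 0.005 0.66 0.8;-0.003 0.007 -0.003 0 0.005 0.66 0.8;-0.003 0.007 -0.003 0 0.005 0.66 0.8;-0.003 0.007 -0.003 0 0.005 0.66 0.8;-0.003 0.007 -0.003 0 0.005 0.66 0;-0.003 0.007 -0.003 0 0.005 0.66 0;-0.003 0.007 -0.003 0 0.005 0.66 0;-0.003 0.007 -0.003 0 0.005 0.66 0;-0.003 0.007 -0.003 0 0.005 0.66 0"

```text
t: 15.9
ee_pos: [0.453, 0.2404, 0.0382]
eef_rot: [3.141, -0.005, 0.53]
force: [-0.9, -1.2, 7.7]
finger_gap: 0.468
grip_force: 59.3
```

apply_moves --moves "0 0 0 0 0 -0.2 0;0 0 0 0 0 -0.5 0;0 0 0 0 0 -0.9 0;0 0 0 0 0 -1 0;0 0 0 0 0 -1 0"

```text
t: 16.32
ee_pos: [0.4538, 0.2411, 0.1399]
eef_rot: [3.141, -0.01, 0.53]
force: [0.4, 0.0, -1.3]
finger_gap: 0.465
grip_force: 60.8
```

apply_moves --moves "0 0 0 0 0.2 -1 0;0 0 0 0 0.2 -1 0;0 0 0 0 0.2 -1 0;0 0 0 0 0.2 -1 0"

```text
t: 16.65
ee_pos: [0.4643, 0.2224, 0.2393]
eef_rot: [3.14, -0.009, 0.528]
force: [0.7, 1.3, -1.7]
finger_gap: 0.468
grip_force: 61.1
```

Run:
```python
from h import *
T=np.load("w10.npz")["T"];im=cv2.imread("pics/w10.png")
a=at("wrist",320.2,110,.144,T);b=at("wrist",315.5,202,.144,T);print(a,b,(a+b)/2,np.linalg.norm(a-b))
T6=np.load("w6.npz")["T"];print(at("wrist",321,211,.144,T6))
g=cv2.cvtColor(im,cv2.COLOR_BGR2GRAY)
# circles: pocket 1,3 mouths
for p in([.6151,.0285],[.648,-.028]):
    u,v=proj("wrist",[*p,.126],T)[0];r=int(.0128*343/.24)
    c=g[int(v)-30:int(v)+31,int(u)-30:int(u)+31];h=cv2.HoughCircles(cv2.resize(c,None,fx=4,fy=4),cv2.HOUGH_GRADIENT,1,200,param1=120,param2=15,minRadius=58,maxRadius=90)
    if h is not None:
        x,y,rr=h[0,0];U,V=int(u)-30+x/4-.4,int(v)-30+y/4-.4;print("mouth",U,V,rr/4,at("wrist",U,V,.126,T))
go([.630,.001,.26],[np.pi,0,.528])
s=robot.get_state();print(s["ee_pos"],s["force"],s["finger_gap"])
```

```text
[0.65824993 0.01584727 0.144     ] [ 0.6013177  -0.01357593  0.144     ] [0.62978382 0.00113567 0.144     ] 0.06408591262314473
[0.6587779 0.0158661 0.144    ]
mouth 274.975 150.975 14.7 [0.61498222 0.02881598 0.126     ]
mouth 364.725 151.475 17.075 [ 0.64775015 -0.02812848  0.126     ]
turn [ 0.002 -0.011 -0.   ] shift [ 0.319  2.748 -0.2  ] t 16.65
[0.46426298 0.22240971 0.23930579] [ 0.72569881  1.28530189 -1.70636093] 0.467500298647057
```

apply_moves --moves "0 0 0 0.11 0.93 -0.3 0;0 0 0 0.11 0.93 -0.3 0;0 0 0 0.11 0.93 -0.3 0;0 0 0 0.11 0.93 -0.3 0"

```text
t: 16.98
ee_pos: [0.5207, 0.1422, 0.2646]
eef_rot: [3.138, 0.001, 0.521]
force: [0.7, 0.4, -1.1]
finger_gap: 0.467
grip_force: 61.2
```

apply_moves --moves "0 0 0 0.11 0.93 0 0;0 0 0 0.11 0.93 0 0;0 0 0 0.11 0.93 0 0;0 0 0 0.11 0.93 0 0"

```text
t: 17.32
ee_pos: [0.5754, 0.0683, 0.2628]
eef_rot: [3.14, 0.004, 0.523]
force: [0.2, -0.5, -2.3]
finger_gap: 0.469
grip_force: 61.3
```

apply_moves --moves "0 -0.01 0 0.05 0.45 0 0;0 -0.01 0 0.11 0.88 0 0;0 -0.01 0 0.11 0.88 0 0;0 -0.01 0 0.11 0.88 0 0;0 -0.01 0 0.11 0.88 0 0;0 -0.01 0 0.11 0.88 0 0;0 -0.01 0 0.11 0.88 0 0;0 -0.01 0 0.11 0.88 0 0"

```text
t: 17.98
ee_pos: [0.628, 0.0048, 0.2659]
eef_rot: [-3.141, 0.007, 0.533]
force: [0.2, 0.3, -0.1]
finger_gap: 0.472
grip_force: 61.4
```

Run:
```python
from h import *
go([.631,.001,.215],[np.pi,0,.528])
s=robot.get_state();print(s["ee_pos"],s["eef_rot"],s["force"],s["qpos"].round(2),s["qvel"].round(3))
```

```text
turn [-0.001  0.009  0.006] shift [0.01  0.048 0.509] t 17.9833
[0.62801528 0.00478216 0.26589712] [-3.14057538  0.00715632  0.53293098] [ 0.17120595  0.31885077 -0.14796062] [ 0.06  0.57 -0.18  1.46  0.11  1.12 -1.17] [ 0.006 -0.001  0.011 -0.009  0.002  0.001  0.   ]
```

apply_moves --moves "0 0.009 0.006 0.01 0.048 0.2 0;0 0.009 0.006 0.01 0.048 0.44 0;0 0.009 0.006 0.01 0.048 0.44 0;0 0.009 0.006 0.01 0.048 0.44 0;0 0.009 0.006 0.01 0.048 0.44 0;0 0.009 0.006 0.01 0.048 0.44 0"

```text
t: 18.48
ee_pos: [0.6327, -0.0003, 0.2237]
eef_rot: [3.14, -0.003, 0.526]
force: [0.5, -0.2, -1.8]
finger_gap: 0.47
grip_force: 61.4
```

Run:
```python
from h import *
go([.631,.001,.2],[np.pi,0,.528])
s=robot.get_state();print(s["ee_pos"],s["eef_rot"])
im=robot.camera("wrist");cv2.imwrite("pics/w12.png",im);T=tool(s)
# plate outline fit: brightness along lid far edge
M=robot.camera_model("wrist")["mount"]
for x in(.03,.04,.046,.05): print(x,proj("wrist",[x,0,.033],M)[0])
print(im[60:230:2,318].min(1).tolist())
```

```text
turn [ 0.002 -0.004 -0.002] shift [-0.009 -0.02   0.237] t 18.4833
[ 6.32663950e-01 -2.91385670e-04  2.23714293e-01] [ 3.14034605e+00 -3.08979841e-03  5.26126675e-01]
0.03 [316.07204546 199.06234031]
0.04 [316.02504097 179.20639851]
0.046 [315.99592655 166.90769744]
0.05 [315.97612158 158.54155261]
[234, 238, 241, 245, 246, 245, 245, 246, 246, 245, 245, 246, 246, 245, 245, 246, 245, 245, 246, 245, 245, 245, 245, 246, 246, 245, 245, 246, 115, 149, 150, 153, 154, 155, 153, 119, 133, 210, 127, 83, 85, 86, 83, 168, 145, 112, 120, 140, 105, 108, 140, 188, 190, 188, 189, 167, 154, 239, 241, 239, 239, 238, 239, 240, 238, 237, 237, 236, 199, 157, 158, 161, 161, 155, 156, 157, 154, 152, 154, 153, 151, 155, 155, 116, 90]
```

Run:
```python
from h import *
im=cv2.imread("pics/w12.png").astype(np.float32).mean(2);M=robot.camera_model("wrist")["mount"]
r=np.arange(.036,.054,.0003)
pts=[]
for th in np.deg2rad(np.arange(-100,101,10)):
    out=[]
    for dz in(.033,):
        q=proj("wrist",np.c_[r*np.cos(th),r*np.sin(th),0*r+dz],M).astype(np.float32)
        p=cv2.remap(im,q[:,0][None],q[:,1][None],cv2.INTER_LINEAR)[0]; g=cv2.GaussianBlur(np.gradient(p)[None],(5,1),1)[0]
        k=np.argsort(-abs(g));s=[k[0]]+[j for j in k if abs(j-k[0])>6][:1]
        out=[(round(1000*r[j],1),int(g[j])) for j in s]
    print(int(round(np.rad2deg(th))),out)
```

```text
-100 [(np.float64(44.7), -38), (np.float64(39.0), 33)]
-90 [(np.float64(44.4), -38), (np.float64(42.3), 16)]
-80 [(np.float64(44.1), -30), (np.float64(37.8), 25)]
-70 [(np.float64(43.8), 22), (np.float64(50.1), -16)]
-60 [(np.float64(40.8), 22), (np.float64(44.1), 10)]
-50 [(np.float64(43.2), -25), (np.float64(45.3), 10)]
-40 [(np.float64(54.0), 29), (np.float64(43.2), -29)]
-30 [(np.float64(36.0), 37), (np.float64(46.5), 35)]
-20 [(np.float64(42.9), -28), (np.float64(45.0), 14)]
-10 [(np.float64(43.2), -28), (np.float64(52.8), 23)]
0 [(np.float64(43.5), -28), (np.float64(49.2), -18)]
10 [(np.float64(43.5), -28), (np.float64(38.1), 14)]
20 [(np.float64(36.0), 19), (np.float64(43.5), -13)]
30 [(np.float64(45.9), 18), (np.float64(51.6), -18)]
40 [(np.float64(51.9), 18), (np.float64(44.4), -16)]
50 [(np.float64(45.0), 13), (np.float64(40.5), 0)]
60 [(np.float64(38.4), 26), (np.float64(45.3), 8)]
70 [(np.float64(45.6), -22), (np.float64(54.0), 0)]
80 [(np.float64(45.6), -22), (np.float64(52.5), 7)]
90 [(np.float64(45.6), -21), (np.float64(49.5), 7)]
100 [(np.float64(46.2), -22), (np.float64(41.7), 19)]
```

Run:
```python
from h import *
go([.6311,.0025,.204],[np.pi,0,.526])
```

```text
turn [ 0.002 -0.004 -0.   ] shift [ 0.001 -0.034  0.197] t 18.5333
```

apply_moves --moves "0 -0.004 0 0 -0.034 0 0;0 -0.004 0 0 -0.034 0.05 0;0 -0.004 0 0 -0.034 0.1 0;0 -0.004 0 0 -0.034 0.15 0;0 -0.004 0 0 -0.034 0.19 0;0 -0.004 0 0 -0.034 0.19 0;0 -0.004 0 0 -0.034 0.19 0"

```text
t: 19.12
ee_pos: [0.6303, 0.0016, 0.2023]
eef_rot: [3.141, 0.003, 0.525]
force: [1.4, 0.4, -2.0]
finger_gap: 0.47
grip_force: 61.4
```

apply_moves --moves "0 0 0 0 0 0.02 0;0 0 0 0 0 0.04 0;0 0 0 0 0 0.06 0;0 0 0 0 0 0.06 0;0 0 0 0 0 0.06 0"

```text
t: 19.53
ee_pos: [0.6305, 0.0016, 0.1983]
eef_rot: [3.14, 0.002, 0.525]
force: [-0.2, -0.9, 4.3]
finger_gap: 0.468
grip_force: 62.0
```

apply_moves --moves "0 0 -0.1 0 0 0.03 0;0 0 -0.2 0 0 0.03 0;0 0 -0.3 0 0 0.03 0;0 0 -0.4 0 0 0.03 0;0 0 -0.4 0 0 0.03 0"

```text
t: 19.95
ee_pos: [0.6317, 0.0014, 0.1984]
eef_rot: [3.137, -0.001, 0.842]
force: [-2.0, -2.0, 15.7]
finger_gap: 0.471
grip_force: 62.8
```

apply_moves --moves "0 0 -0.1 0 0 0 0;0 0 -0.2 0 0 0 0;0 0 -0.3 0 0 0 0;0 0 -0.4 0 0 0 0;0 0 -0.4 0 0 0 0"

```text
t: 20.37
ee_pos: [0.6322, 0.0021, 0.1983]
eef_rot: [3.137, -0.001, 1.156]
force: [-1.6, -0.9, 13.7]
finger_gap: 0.471
grip_force: 62.8
```

apply_moves --moves "0 0 -0.1 0 0 0 0;0 0 -0.2 0 0 0 0;0 0 -0.3 0 0 0 0;0 0 -0.4 0 0 0 0;0 0 -0.4 0 0 0 0"

```text
t: 20.78
ee_pos: [0.6302, 0.0037, 0.1946]
eef_rot: [-3.14, -0.001, 1.47]
force: [0.3, 2.2, 2.5]
finger_gap: 0.463
grip_force: 61.7
```

apply_moves --moves "0 0 0 0 0 0.03 0;0 0 0 0 0 0.06 0;0 0 0 0 0 0.09 0;0 0 0 0 0 0.12 0;0 0 0 0 0 0.12 0;0 0 0 0 0 0.12 0"

```text
t: 21.28
ee_pos: [0.6304, 0.004, 0.1848]
eef_rot: [-3.141, -0.0, 1.467]
force: [-2.6, 1.9, 13.5]
finger_gap: 0.472
grip_force: 62.9
```

Run:
```python
from h import *
s=robot.get_state();print(s["ee_pos"],s["eef_rot"],s["force"],s["wrist_torque"],s["qpos"].round(2))
```

```text
[0.63042767 0.00401769 0.18483849] [-3.14140947e+00 -2.28507969e-04  1.46713969e+00] [-2.58212673  1.87051365 13.47562092] [0.47413422 0.63031935 0.01906902] [ 0.2   0.68 -0.42  1.56  0.32  0.97 -0.42]
```

apply_moves --moves "0 0 0 0 0 0.02 0;0 0 0 0 0 0.04 0;0 0 0 0 0 0.04 0;0 0 0 0 0 0.04 0;0 0 0 0 0 0.04 0"

```text
t: 21.7
ee_pos: [0.6305, 0.004, 0.1845]
eef_rot: [3.14, 0.001, 1.467]
force: [-7.6, 0.6, 29.0]
finger_gap: 0.466
grip_force: 64.1
```

apply_moves --moves "0 0 0 0 0 -0.02 0;0 0 0 0 0 -0.02 0;0 0 0 0 0 -0.02 0;0 0 0 0 0 -0.02 0;0 0 0 0 0 -0.02 0;0 0 0 0 0 -0.02 0"

```text
t: 22.2
ee_pos: [0.6305, 0.004, 0.1847]
eef_rot: [3.141, 0.0, 1.467]
force: [-4.7, 2.2, 21.0]
finger_gap: 0.47
grip_force: 63.0
```

Run:
```python
from rig import robot
print(robot.finish_job())
```

```text
the job is handed in; nothing more can be done
None
```

Job handed in at about 22 s: the two tubes stand in opposite pockets 0 and 2, and the lid dropped over the cross pin (13.8 mm against 14 mm expected) and is still held by its collar against the stop with about 21 N at the wrist; with no picture after fitting the lid, that rests on height and force readings.

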